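# Unstack the magnet carriers onto their conveyor nests

### The arm

A 6-joint arm with a two-finger parallel gripper is mounted at the origin on the work surface. World frame = base frame: x ahead of the robot, y to its left, z up, the work surface at z = 0. Lengths are in m, angles in rad, forces in N, time in s.
With the tool pointing down it reaches from about 0.375 to 0.75 m from the base axis. Payload 9 kg.
Tool frame: the origin (TCP) lies midway between the tips of the shut fingers; the grasp point (between the pads) lies 19 mm behind it (env.tcp_to_grasp is the distance from the TCP to the grasp point, in m); z points along the fingers, y is the line along which they close (so a half turn about z gives the same grasp; the last joint's range is limited). The gripper opens to 85 mm and grips with 20 to 120 N. Pads are 22 mm wide; open, the fingers measure 114 mm over their backs; the gripper's body (76 mm by 85 mm) begins 54 mm behind the grasp point. The pads swing forward as they close: fully open they stand 13 mm farther back than shut.
Start: joints at [1.057, 0.104, 0.097, 1.564, 0, 1.353], TCP at [0.175, 0.574, 0.21] pointing down, gripper open.
Joint ranges: [-2.99, 2.99], [-0.84, 1.86], [-1.1, 1.16], [-1.84, 2.11], [-1.51, 1.56], [-3.14, 3.14]. Speed limits (rad/s): [2.22, 2.22, 2.57, 3.14, 3.14, 3.14].

### API

Orientations are given as a unit quaternion [w, x, y, z].
In Python, from station import monitor, imaging, workorder, env gives the robot as it stands.
- The arm moves only by the tool apply_moves, never from a script. Its argument "motion" is a list of rows, each a list of 7 numbers: the shift along the tool's x, y, z in cm, then the turn, a rotation vector about the tool's x, y, z in degrees, then the opening, from -1 (shut) to 1 (fully open), so that 0 is half open. In form: [[x, y, z, rx, ry, rz, hand], ...]. A call has 1 to 10 rows; each row shifts and turns the commanded pose from where the row before left it, along the tool's axes as they then stand; what a row does not reach is not made up. A row lasts 1/8 s, in which the tool goes at most 62.5 mm and 10.7 degrees, less where a joint would pass 70% of its speed; a pose out of reach is approached as far as the arm can. A call with a gripper value outside its range is refused whole. The fingers move at their own pace and stop on an object; "force" is the grip in N (left out, the last holds). Time passes only in rows, so rows that do not move let the fingers close. It gives the time, the measured TCP pose, the force, the opening and the grip force at its end, in the units of the state.
- monitor.get_state(): the state, without advancing time (a new reading comes with each control period).
- imaging.read_camera(name): name is "scene" or "top" or "wrist"; returns a dict with "pixels" (480x640x3 uint8, blue, green, red), "camera_matrix" (3x3 intrinsics, pixels), "R" (3x3) and "t" (3): a world point X has camera coordinates R X + t; the wrist camera has in their place "hand_eye" (4x4, takes a point from camera to tool coordinates, whose origin is the TCP and whose axes are the flange's). Camera axes: x right, y down, z forward; pixel columns grow to the right and rows downward; lengths in m; the calibration is good to about 2 mm. A picture is of the moment at which its call begins: read the wrist's pose just before it. There is no depth.
- workorder.finish_job(): hands the job in; it is judged then, once.
The state is a dict: "time": time; "joint_pos": joint angles; "joint_velocities": joint speeds; "effort": joint torques, N m; "eef_pos": TCP position; "tool_rot": TCP orientation; "ft_force": force on the tool from outside, world axes, zero at the start; "wrist_torque": the same for the moment, N m; "gripper_width": finger opening in m; "gripper_force": force on a finger pad.
Only numpy, scipy, OpenCV 4.12 (cv2) and the standard library are available. Lean on these libraries where they do the work, as an engineer would, in place of code of your own. Each camera call takes 0.05 s, during which the arm holds its last target. There are 200 camera calls.

### The job

Take the stack of magnet carriers apart from the top, one carrier at a time, and set each one down flat on the conveyor nest of its own colour, centred on the coloured rectangle and lined up with it (either way round). Keep the carriers level, never move one with another still lying on it, set them down rather than drop them, and leave the cream pot and the blue parts bin where they are.

Things in the scene. Friction and masses are not known exactly. Their poses are not given: they have to be found in the camera images.
- carrier_blue_center (a point): Centre (half-way up) of the blue carrier: a flat solid plate with a blue rim and blue sides, rows of steel bars inlaid flush in its top, 200 x 66 x 24 mm (length along its x, width along its y, height along its z), about 500 g. Grip it across the 66 mm width, at the middle of its length. At the start the bottom of the stack, standing on the conveyor bed (height 0).
- carrier_yellow_center (a point): Centre (half-way up) of the yellow carrier: a flat solid plate with a yellow rim and yellow sides, rows of steel bars inlaid flush in its top, 172 x 51 x 24 mm (length along its x, width along its y, height along its z), about 350 g. Grip it across the 51 mm width, at the middle of its length. At the start it lies on the blue carrier, roughly centred and lengthwise along it.
- carrier_red_center (a point): Centre (half-way up) of the red carrier: a flat solid plate with a red rim and red sides, rows of steel bars inlaid flush in its top, 72 x 37 x 24 mm (length along its x, width along its y, height along its z), about 120 g. Grip it across the 37 mm width, at the middle of its length. At the start it lies on the yellow carrier, side by side with the green one along the yellow carrier's length, on either half.
- carrier_green_center (a point): Centre (half-way up) of the green carrier: a flat solid plate with a green rim and green sides, rows of steel bars inlaid flush in its top, 72 x 37 x 24 mm (length along its x, width along its y, height along its z), about 120 g. Grip it across the 37 mm width, at the middle of its length. At the start it lies on the yellow carrier, side by side with the red one along the yellow carrier's length, on either half.
- nest_blue_seat (a point): Centre of the blue nest's seat, on its flat upper face 8 mm above the conveyor bed: a fixed dark steel plate 244 x 94 x 8 mm (x, y, z) with a flat blue rectangle of 200 x 66 mm, the carrier's own outline, centred on it; x runs along its length, z up. Across each end, 13 mm clear of the rectangle, stands an aluminium end stop 6 mm high; the long sides are open.
- nest_yellow_seat (a point): Centre of the yellow nest's seat, on its flat upper face 8 mm above the conveyor bed: a fixed dark steel plate 216 x 79 x 8 mm (x, y, z) with a flat yellow rectangle of 172 x 51 mm, the carrier's own outline, centred on it; x runs along its length, z up. Across each end, 13 mm clear of the rectangle, stands an aluminium end stop 6 mm high; the long sides are open.
- nest_red_seat (a point): Centre of the red nest's seat, on its flat upper face 8 mm above the conveyor bed: a fixed dark steel plate 116 x 65 x 8 mm (x, y, z) with a flat red rectangle of 72 x 37 mm, the carrier's own outline, centred on it; x runs along its length, z up. Across each end, 13 mm clear of the rectangle, stands an aluminium end stop 6 mm high; the long sides are open.
- nest_green_seat (a point): Centre of the green nest's seat, on its flat upper face 8 mm above the conveyor bed: a fixed dark steel plate 116 x 65 x 8 mm (x, y, z) with a flat green rectangle of 72 x 37 mm, the carrier's own outline, centred on it; x runs along its length, z up. Across each end, 13 mm clear of the rectangle, stands an aluminium end stop 6 mm high; the long sides are open.
- plastic_pot: Bystander, not to be moved: cream open empty plastic pot, 90 mm across the rim, 75 mm high, on the conveyor bed at one end of the row of nests; origin at the centre of its underside.
- parts_bin: Bystander, not to be moved: blue open bin of white parts, 160 x 100 x 60 mm (x, y, z), on the conveyor bed at one end of the row of nests; origin at the centre of its underside. Not in the list but also in the scene: two fixed aluminium conveyor rails 25 mm high along y, centred at x = 0.355 and 0.728 m.

How it is judged:
By the outcome, as a careful person would: the job done as asked, in the order asked, and still so for the second after the job is handed in, with the robot touching nothing.
It also fails if it takes over 106 s, if anything falls off the work surface, if the arm or the gripper's body presses on something with over 40 N, if the wrist force passes 120 N, or if a joint passes its speed limit or range.

## Working session

There is one attempt and no reset: what is moved stays moved. The work goes in short steps, Python scripts to look and compute and a tool call to move; the robot and the scene stay as the last step left them, time stands still between calls to the robot, and variables do not carry over. Pictures are saved under pics/ and viewed, at most 14 in all, crops included, and the job is handed in when it is done.

Besides the shell and the picture viewer there is one more tool, called after ">>>" by a JSON object that holds its "api" and its "payload". apply_moves: Moves the arm, as the interface text tells. Its arguments: {"type":"object","properties":{"motion":{"type":"array"},"force":{"type":"number"}},"required":["motion"]}

```bash
mkdir -p pics; ls; python3 - <<'E'
from station import monitor, imaging, workorder, env
import cv2
print(monitor.get_state(), env.tcp_to_grasp)
for n in ("scene","top"):
    c=imaging.read_camera(n); cv2.imwrite(f"pics/{n}0.png",c["pixels"]); print(n,c["camera_matrix"].round(1).tolist(),c["R"].round(3).tolist(),c["t"].round(3).tolist())
c=imaging.read_camera("wrist"); print(c["hand_eye"],c["camera_matrix"])
E
```

```text
pics
{'time': 0.0, 'joint_pos': array([1.05730228e+00, 1.04696324e-01, 9.64223168e-02, 1.56390175e+00,
       2.97951510e-06, 1.35307069e+00]), 'joint_velocities': array([-7.58457673e-04, -5.95014359e-05, -1.36069102e-03, -9.42672942e-04,
        3.73643032e-04,  1.23220088e-03]), 'effort': array([ 4.84321140e-05, -5.56932020e+01,  5.03653371e+01,  1.66312832e-02,
       -4.45550813e-04, -1.25783910e-05]), 'eef_pos': array([0.17469814, 0.5736061 , 0.20879825]), 'tool_rot': array([-2.47978336e-04,  1.47345731e-01,  9.89084809e-01, -6.43598643e-04]), 'ft_force': array([-0.33831462, -0.00291708,  0.4135737 ]), 'wrist_torque': array([-0.01181585,  0.01965077, -0.00485174]), 'gripper_force': 0.0, 'gripper_width': 0.08551606195996006} 0.0187
scene [[436.5, 0.0, 318.6], [0.0, 436.5, 239.5], [0.0, 0.0, 1.0]] [[0.306, 0.952, 0.004], [0.822, -0.262, -0.506], [-0.48, 0.158, -0.863]] [-0.157, -0.439, 1.647]
top [[489.2, 0.0, 318.3], [0.0, 489.2, 231.5], [0.0, 0.0, 1.0]] [[0.026, -0.999, 0.024], [-0.993, -0.029, -0.115], [0.116, -0.021, -0.993]] [-0.023, 0.571, 1.211]
[[ 7.12712195e-04 -9.65630262e-01 -2.59918619e-01  6.72791790e-02]
 [ 9.99999515e-01  8.64814834e-04 -4.70837857e-04  2.18059078e-04]
 [ 6.79436760e-04 -2.59918157e-01  9.65630411e-01 -1.64822441e-01]
 [ 0.00000000e+00  0.00000000e+00  0.00000000e+00  1.00000000e+00]] [[355.89422723   0.         324.76394041]
 [  0.         355.89422723 242.20753352]
 [  0.           0.           1.        ]]
```

View pics/top0.png

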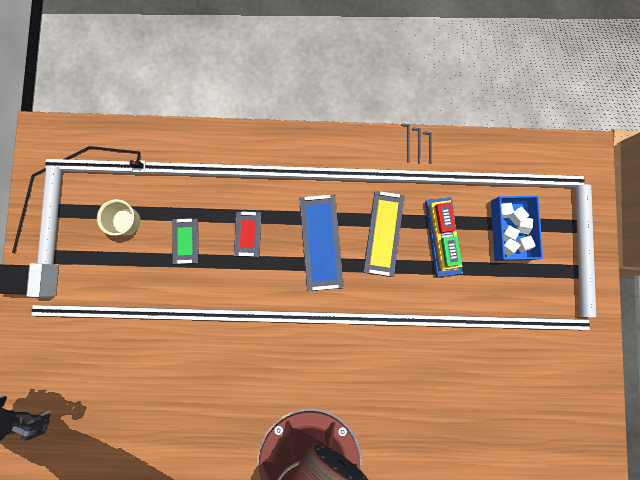

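View pics/scene0.png

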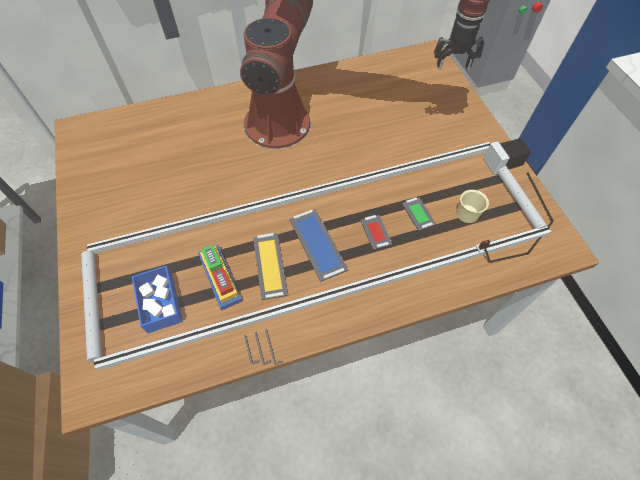

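The top view shows, from left to right: pot (118,219), green nest (185,241), red nest (248,234), blue nest (321,243), yellow nest (384,234), the stack (444,237; red at the far half, green at the near half) and the bin (517,230). The scene view agrees.

```bash
cat > h.py <<'E'
import numpy as np, cv2
from scipy.spatial.transform import Rotation as Ro
from station import monitor, imaging, workorder, env
def look(name):
    s=monitor.get_state(); c=imaging.read_camera(name)
    if name=="wrist":
        q=s["tool_rot"]; T=np.eye(4); T[:3,:3]=Ro.from_quat(np.r_[q[1:],q[0]]).as_matrix(); T[:3,3]=s["eef_pos"]
        W=T@c["hand_eye"]; c["o"]=W[:3,3]; c["Rcw"]=W[:3,:3]
    else: c["Rcw"]=c["R"].T; c["o"]=-c["R"].T@c["t"]
    return c
def cast(c,px,z):
    px=np.asarray(px,float).reshape(-1,2)
    d=np.c_[px,np.ones(len(px))]@np.linalg.inv(c["camera_matrix"]).T@c["Rcw"].T
    return (c["o"]+d*((z-c["o"][2])/d[:,2])[:,None])[:,:2]
H={"red":[(0,8),(172,180)],"yellow":[(22,34)],"green":[(45,85)],"blue":[(100,125)]}
def mask(im,col):
    h=cv2.cvtColor(im,cv2.COLOR_BGR2HSV); m=0
    for a,b in H[col]: m=m|cv2.inRange(h,(a,120,50),(b,255,255))
    return m
def blobs(c,col,z,amin=150,ks=1):
    """contours cast on plane z -> (centre, long side, short side, yaw deg of long axis from world x, pixel centre)"""
    m=cv2.morphologyEx(mask(c["pixels"],col),cv2.MORPH_CLOSE,np.ones((ks,ks),np.uint8))
    out=[]
    for k in cv2.findContours(m,cv2.RETR_EXTERNAL,cv2.CHAIN_APPROX_NONE)[0]:
        if cv2.contourArea(k)<amin: continue
        w=(cast(c,k[:,0],z)*1000).astype(np.float32)
        b=cv2.boxPoints(cv2.minAreaRect(w)); e=[b[1]-b[0],b[2]-b[1]]; e.sort(key=np.linalg.norm)
        yaw=(np.degrees(np.arctan2(e[1][1],e[1][0]))+90)%180-90
        out.append((b.mean(0).round(1).tolist(),round(float(np.linalg.norm(e[1])),1),round(float(np.linalg.norm(e[0])),1),round(float(yaw),1),k[:,0].mean(0).round().tolist()))
    return out
def go(x,y,z,yaw):
    """moves in tool axes (cm, deg) to TCP x,y,z (mm) with tool x along -(cos yaw, sin yaw)"""
    s=monitor.get_state(); q=s["tool_rot"]; R=Ro.from_quat(np.r_[q[1:],q[0]]).as_matrix()
    a=np.radians(yaw); G=np.array([[-np.cos(a),np.sin(a)*1,0],[-np.sin(a),-np.cos(a),0],[0,0,-1]])
    X=np.array([-np.cos(a),-np.sin(a),0]); Z=np.array([0,0,-1.]); G=np.c_[X,np.cross(Z,X),Z]
    d=R.T@(np.array([x,y,z])/1000-s["eef_pos"])*100
    print("t",round(s["time"],2),"pos",(s["eef_pos"]*1000).round(1),"w",round(s["gripper_width"]*1000,1),"F",s["ft_force"].round(1))
    r=np.degrees(Ro.from_matrix(R.T@G).as_rotvec()); print("shift cm (before turn)",d.round(2),"turn",r.round(2)," shift cm (after turn)",(G.T@R@d).round(2))
E
python3 - <<'E'
from h import *
for n in("top","scene"):
    c=look(n)
    for col in H:
        for z in (0.008,0.072): print(n,col,z,*blobs(c,col,z,ks=3),sep="\n  ")
E
```

```text
top
  red
  0.008
  ([-20.899999618530273, 35.20000076293945], 66.1, 32.7, -89.0, [295.0, 475.0])
  ([43.79999923706055, 2.299999952316284], 243.7, 161.0, -89.0, [310.0, 448.0])
  ([564.2000122070312, 176.3000030517578], 71.6, 36.9, -0.6, [247.0, 234.0])
  ([622.0999755859375, -339.29998779296875], 75.6, 45.0, 10.2, [445.0, 217.0])
top
  red
  0.072
  ([1.899999976158142, 34.400001525878906], 62.7, 31.0, -89.0, [295.0, 475.0])
  ([63.29999923706055, 3.0999999046325684], 231.3, 152.8, -89.0, [310.0, 448.0])
  ([557.2000122070312, 168.3000030517578], 68.0, 35.0, -0.6, [247.0, 234.0])
  ([612.2000122070312, -321.1000061035156], 71.7, 42.7, 10.2, [445.0, 217.0])
top
  yellow
  0.008
  ([576.5999755859375, -338.70001220703125], 176.3, 58.2, 9.9, [440.0, 236.0])
  ([575.5, -178.60000610351562], 172.0, 51.0, -7.1, [384.0, 234.0])
top
  yellow
  0.072
  ([569.0, -320.6000061035156], 167.4, 55.2, 9.9, [440.0, 236.0])
  ([568.0, -168.60000610351562], 163.3, 48.4, -7.1, [384.0, 234.0])
top
  green
  0.008
  ([534.0, -353.79998779296875], 75.0, 44.1, 9.1, [451.0, 251.0])
  ([540.7000122070312, 3
[... 1521 characters left out ...]
.5, 336.5], 69.2, 34.9, 3.5, [419.0, 213.0])
scene
  green
  0.072
  ([529.7000122070312, -336.8999938964844], 70.4, 35.7, 8.3, [211.0, 256.0])
  ([575.0, 306.29998779296875], 65.4, 33.0, 3.5, [419.0, 213.0])
scene
  blue
  0.008
  ([568.0, -527.2999877929688], 167.3, 104.9, 2.7, [154.0, 296.0])
  ([547.2999877929688, -13.699999809265137], 196.6, 62.5, 6.3, [318.0, 244.0])
  ([78.5, 1358.800048828125], 1128.2, 250.4, -50.9, [586.0, 65.0])
scene
  blue
  0.072
  ([601.9000244140625, -511.1000061035156], 158.3, 99.3, 2.7, [154.0, 296.0])
  ([582.2999877929688, -25.100000381469727], 186.0, 59.1, 6.3, [318.0, 244.0])
  ([138.6999969482422, 1273.699951171875], 1067.6, 236.9, -50.9, [586.0, 65.0])
```

```bash
python3 -c "
from h import *
go(480,330,210,3); go(565,-328,220,9.5)"
```

```text
t 0.25 pos [174.8 573.8 209.2] w 85.4 F [-0.6  0.4 -0.3]
shift cm (before turn) [-36.3  -14.43  -0.07] turn [-3.000e-02 -1.000e-02 -1.995e+01]  shift cm (after turn) [-29.2  -25.94  -0.08]
t 0.25 pos [174.8 573.8 209.2] w 85.4 F [-0.6  0.4 -0.3]
shift cm (before turn) [-63.61 -74.89  -1.04] turn [-3.000e-02 -1.000e-02 -2.645e+01]  shift cm (after turn) [-23.6  -95.38  -1.08]
```

>>> {"api": "apply_moves", "payload": {"motion": [[-4.5,-1.8,0,0,0,0,1],[-4.5,-1.8,0,0,0,0,1],[-4.5,-1.8,0,0,0,0,1],[-4.5,-1.8,0,0,0,0,1],[-4.5,-1.8,0,0,0,0,1],[-4.5,-1.8,0,0,0,0,1],[-4.5,-1.8,0,0,0,0,1],[-4.5,-1.8,0,0,0,0,1],[0,0,0,0,0,-10,1],[0,0,0,0,0,-10,1]]}}

```text
time: 1.5
eef_pos: [0.4778, 0.3306, 0.2093]
tool_rot: [-0.0, -0.029, 1.0, -0.0]
ft_force: [-0.6, -0.5, -0.2]
gripper_width: 0.0855
gripper_force: 0.0
```

```bash
python3 -c "
from h import *
go(565,-328,220,9.5)
c=look('wrist'); cv2.imwrite('pics/w1.png',c['pixels'])
for k in('red','green'): print(k,*blobs(c,k,.008))"
```

```text
t 1.5 pos [477.8 330.6 209.3] w 85.5 F [-0.6 -0.5 -0.2]
shift cm (before turn) [ -4.92 -66.25  -1.07] turn [ 0.   -0.03 -6.2 ]  shift cm (after turn) [  2.27 -66.4   -1.07]
red ([563.9000244140625, 178.1999969482422], 72.6, 37.5, 0.2, [179.0, 278.0])
green ([538.5999755859375, 338.0], 71.8, 37.4, 4.3, [328.0, 268.0])
```

>>> {"api": "apply_moves", "payload": {"motion": [[-0.5,-6.2,0,0,0,0,1],[-0.5,-6.2,0,0,0,0,1],[-0.5,-6.2,0,0,0,0,1],[-0.5,-6.2,0,0,0,0,1],[-0.5,-6.2,0,0,0,0,1],[-0.5,-6.2,0,0,0,0,1],[-0.5,-6.2,0,0,0,0,1],[-0.5,-6.2,0,0,0,0,1],[-0.5,-6.2,0,0,0,0,1],[-0.5,-6.2,-1,0,0,0,1]]}}

```text
time: 2.8
eef_pos: [0.5599, -0.2864, 0.2189]
tool_rot: [-0.0, -0.025, 1.0, 0.0]
ft_force: [0.3, 0.3, 0.2]
gripper_width: 0.0855
gripper_force: 0.0
```

>>> {"api": "apply_moves", "payload": {"motion": [[0,-4.2,0,0,0,-6.2,1],[0,0,0,0,0,0,1]]}}

```text
time: 3.05
eef_pos: [0.5618, -0.3294, 0.2184]
tool_rot: [-0.0, -0.078, 0.997, 0.0]
ft_force: [0.1, 0.8, -0.7]
gripper_width: 0.0856
gripper_force: 0.0
```

```bash
python3 -c "
from h import *
go(565,-328,220,9.5)
c=look('wrist'); cv2.imwrite('pics/w2.png',c['pixels'])
for k,z in(('red',.072),('green',.072),('yellow',.048),('blue',.024),('yellow',.008)): print(k,z,*blobs(c,k,z,ks=5))"
```

```text
t 3.05 pos [ 561.8 -329.4  218.4] w 85.6 F [ 0.1  0.8 -0.7]
shift cm (before turn) [-0.34  0.09 -0.16] turn [ 0.04 -0.05 -0.53]  shift cm (after turn) [-0.34  0.09 -0.16]
red 0.072 ([609.0999755859375, -322.29998779296875], 75.8, 34.4, 9.7, [324.0, 274.0])
green 0.072 ([527.2000122070312, -336.1000061035156], 71.3, 35.2, 8.6, [322.0, 183.0])
yellow 0.048 ([565.2999877929688, -193.89999389648438], 154.5, 46.5, -6.9, [461.0, 238.0]) ([570.4000244140625, -329.0], 171.4, 50.4, 9.8, [323.0, 214.0])
blue 0.024 ([543.4000244140625, -25.799999237060547], 191.6, 65.4, 6.6, [609.0, 240.0]) ([603.0999755859375, -523.0999755859375], 178.3, 133.3, 3.0, [130.0, 214.0]) ([567.2000122070312, -330.20001220703125], 196.7, 65.2, 8.1, [307.0, 186.0])
yellow 0.008 ([573.5999755859375, -176.60000610351562], 173.0, 52.0, -6.9, [461.0, 238.0]) ([579.2999877929688, -327.79998779296875], 191.8, 56.4, 9.8, [323.0, 214.0])
```

View pics/w2.png

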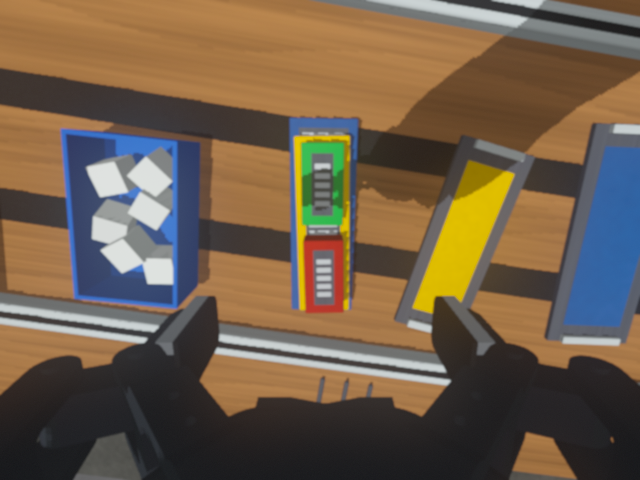

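The picture shows the red carrier at (324,274) and the green one at (322,183), with clear room for the fingers on both sides. Red first.

```bash
python3 -c "
from h import *
go(611,-322,52,9.7)"
```

```text
t 3.1 pos [ 562.  -327.5  218.7] w 85.6 F [ 0.8  1.2 -0.1]
shift cm (before turn) [-4.94 -0.24 16.67] turn [ 0.06 -0.04 -0.71]  shift cm (after turn) [-4.92 -0.28 16.67]
```

>>> {"api": "apply_moves", "payload": {"motion": [[-4.9,-0.3,0,0,0,-0.7,1],[0,0,4,0,0,0,1],[0,0,4,0,0,0,1],[0,0,2,0,0,0,1],[0,0,0,0,0,0,1]], "force": 40}}

```text
time: 3.72
eef_pos: [0.6106, -0.3203, 0.1186]
tool_rot: [-0.001, -0.087, 0.996, 0.001]
ft_force: [-0.4, -0.3, -0.4]
gripper_width: 0.0857
gripper_force: 0.0
```

```bash
python3 -c "
from h import *
for i in range(3): go(611,-322,52,9.7);c=look('wrist')
cv2.imwrite('pics/w3.png',c['pixels'])
for k,z in(('red',.072),('green',.072),('yellow',.048),('blue',.024)): print(k,z,*blobs(c,k,z,ks=5))"
```

```text
t 3.73 pos [ 610.6 -320.3  118.6] w 85.7 F [-0.4 -0.3 -0.4]
shift cm (before turn) [-0.02 -0.19  6.65] turn [ 0.11 -0.08  0.24]  shift cm (after turn) [-0.01 -0.17  6.66]
t 3.77 pos [ 611.3 -321.2  120.4] w 85.3 F [ 1.  -0.9  0.4]
shift cm (before turn) [ 0.05 -0.08  6.84] turn [-0.01  0.02  0.24]  shift cm (after turn) [ 0.05 -0.08  6.84]
t 3.83 pos [ 611.8 -321.7  121.5] w 85.2 F [-0.5  0.2  2. ]
shift cm (before turn) [ 0.1  -0.    6.95] turn [-0.08  0.08  0.24]  shift cm (after turn) [ 0.09 -0.01  6.95]
red 0.072 ([610.2999877929688, -322.79998779296875], 74.2, 36.0, 10.0, [323.0, 252.0])
green 0.072 ([527.2999877929688, -336.79998779296875], 71.2, 36.0, 8.9, [323.0, 108.0])
yellow 0.048 ([569.7000122070312, -199.3000030517578], 148.1, 44.4, -6.9, [517.0, 206.0]) ([567.2999877929688, -309.20001220703125], 170.8, 9.0, 9.5, [357.0, 173.0]) ([574.5, -350.1000061035156], 170.9, 8.8, 9.7, [288.0, 173.0])
blue 0.024 ([599.4000244140625, -510.5], 188.8, 115.9, 0.8, [82.0, 168.0]) ([567.5999755859375, -330.79998779296875], 197.2, 65.6, 8.0, [319.0, 135.0])
```

View pics/w3.png

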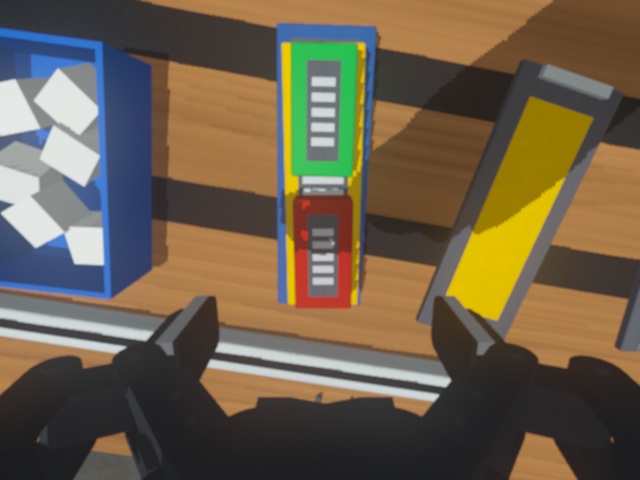

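Red is at (323,252) and green at (323,108); the fingers straddle red. Descend and grip.

>>> {"api": "apply_moves", "payload": {"motion": [[0,0.1,3,0,0,-0.2,1],[0,0,2.5,0,0,0,1],[0,0,1.3,0,0,0,1],[0,0,0,0,0,0,0],[0,0,0,0,0,0,-0.5],[0,0,0,0,0,0,-1],[0,0,0,0,0,0,-1],[0,0,0,0,0,0,-1]], "force": 40}}

```text
time: 4.88
eef_pos: [0.6112, -0.3208, 0.0517]
tool_rot: [0.0, -0.088, 0.996, -0.0]
ft_force: [-0.2, 0.9, 0.3]
gripper_width: -0.0001
gripper_force: 0.0
```

```bash
python3 -c "
from h import *
s=monitor.get_state();print(s['gripper_width'],s['gripper_force'],s['ft_force'],s['wrist_torque'],s['eef_pos'])"
```

```text
-0.00014385949779157663 0.0 [-0.15909389  0.9451841   0.33692512] [ 0.02194562  0.0084216  -0.01334356] [ 0.61117082 -0.32075065  0.05174755]
```

```bash
python3 -c "
from h import *
a=look('wrist')['pixels'];b=look('top');t=cv2.resize(b['pixels'][160:320,340:600],(640,394),interpolation=2)
cv2.imwrite('pics/w4.png',cv2.resize(np.vstack([a,t]),(440,600)))"
```

```text
(no output)
```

View pics/w4.png

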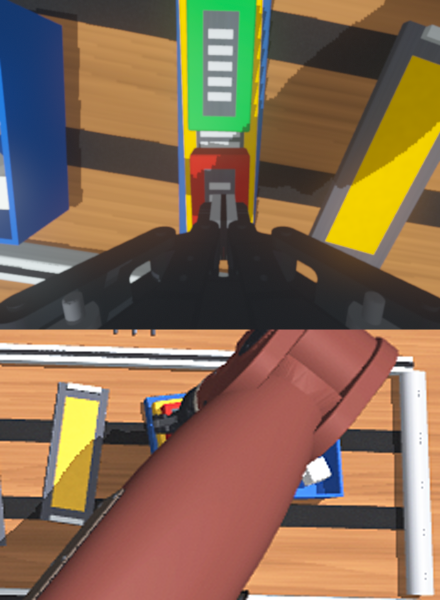

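```bash
python3 -c "
from h import *
c=look('wrist')
def proj(X):
    p=c['camera_matrix']@(c['Rcw'].T@(np.array(X)-c['o'])); return (p[:2]/p[2]).round(0)
s=monitor.get_state();p=s['eef_pos'];print(p,s['tool_rot'],s['joint_pos'])
print('tcp px',proj(p),'grasp',proj(p+[0,0,.019]))
print('red near-end corners px',[proj([611.4e-3+.985*l*.036-.17*w*.0185, -.3227+.17*l*.036+.985*w*.0185,.072]) for l in(-1,1) for w in(-1,1)])
for k,z in(('red',.072),('green',.072),('yellow',.048),('blue',.024)): print(k,z,*blobs(c,k,z,ks=5))
b=look('scene');cv2.imwrite('pics/w5.png',np.hstack([c['pixels'][190:470,180:460],cv2.resize(b['pixels'][200:340,130:270],(500,500),interpolation=2)[:280]]))
cv2.imwrite('pics/s5.png',cv2.resize(b['pixels'][190:350,110:310],(750,600),interpolation=2))"
```

```text
[ 0.6110754  -0.3207066   0.05150856] [ 1.46934691e-05 -8.84803084e-02  9.96077925e-01  3.56827694e-05] [-6.72258029e-01  4.05628744e-01  1.57960147e-01  1.32315566e+00
  7.19497763e-05 -8.49450361e-01]
tcp px [323. 286.] grasp [323. 303.]
red near-end corners px [array([274., 224.]), array([363., 224.]), array([278., 375.]), array([358., 375.])]
red 0.072 ([597.4000244140625, -324.70001220703125], 50.6, 35.8, 10.6, [316.0, 262.0])
green 0.072 ([529.0, -336.5], 68.2, 36.2, 8.8, [320.0, 93.0])
yellow 0.048 ([568.0999755859375, -206.10000610351562], 139.8, 42.5, -7.0, [569.0, 230.0]) ([556.9000244140625, -310.79998779296875], 148.1, 8.9, 9.5, [370.0, 161.0]) ([568.0, -351.1000061035156], 155.7, 8.7, 9.8, [270.0, 167.0])
blue 0.024 ([544.7999877929688, -301.5], 144.3, 5.3, 9.9, [380.0, 140.0]) ([573.2999877929688, -361.29998779296875], 179.3, 4.5, 9.2, [261.0, 170.0]) ([604.2000122070312, -472.5], 196.4, 55.5, -3.1, [42.0, 177.0])
```

View pics/s5.png

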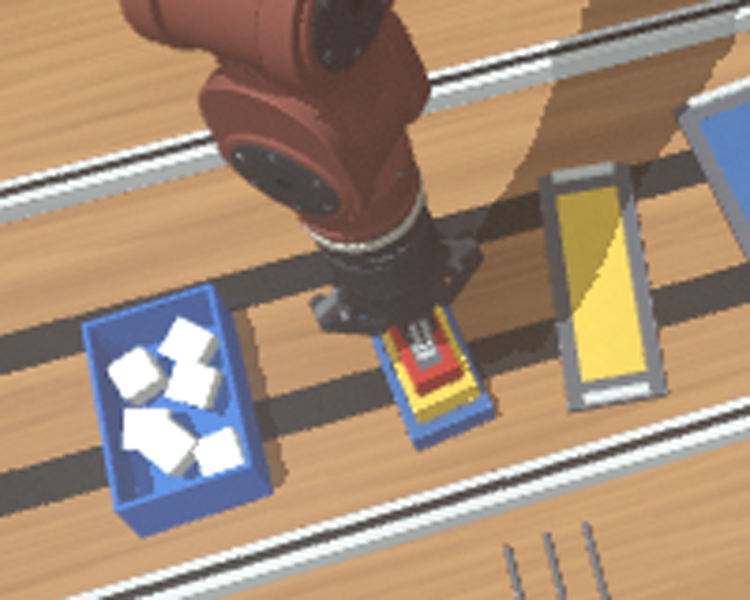

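View pics/w5.png

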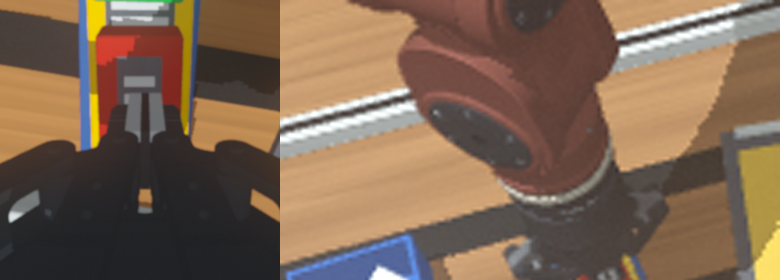

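The tips, shut, appear to be over the red plate's top (324,283) with red unmoved. Raise and compare the tip's row to learn whether they were clear of it.

>>> {"api": "apply_moves", "payload": {"motion": [[0,0,-3,0,0,0,-1],[0,0,0,0,0,0,-1],[0,0,0,0,0,0,-1]]}}

```text
time: 5.45
eef_pos: [0.611, -0.3207, 0.0811]
tool_rot: [-0.0, -0.088, 0.996, 0.0]
ft_force: [-0.2, 0.3, 0.3]
gripper_width: -0.0001
gripper_force: 0.0
```

```bash
python3 -c "
from h import *
go(611,-322,52,9.7)
c=look('wrist')
for k,z in(('red',.072),('green',.072)): print(k,z,*blobs(c,k,z,ks=5))
a=c['pixels'][190:470,130:510]
b=cv2.imread('pics/w4.png')
cv2.imwrite('pics/w6.png',np.hstack([cv2.imread('pics/w5.png')[:,:280],a]))"
```

```text
t 5.45 pos [ 611.  -320.7   81.1] w -0.1 F [-0.2  0.3  0.3]
shift cm (before turn) [ 0.03 -0.13  2.91] turn [ 0.01 -0.    0.45]  shift cm (after turn) [ 0.03 -0.13  2.91]
red 0.072 ([602.7000122070312, -323.79998779296875], 60.0, 35.7, 10.5, [317.0, 253.0])
green 0.072 ([527.5, -336.79998779296875], 71.7, 36.4, 9.0, [321.0, 99.0])
```

View pics/w6.png

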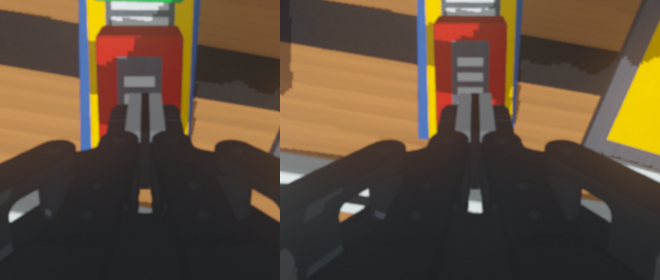

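Identical tip row (283) at both heights: the shut tips sat clear above red, so the physical tips stop about 20 mm short of the nominal TCP (the open-pad spacing of 215 px gives the same). I grip about 20 mm lower.

>>> {"api": "apply_moves", "payload": {"motion": [[0,0,0,0,0,0,1],[0,0.1,0,0,0,-0.4,1],[0,0,0,0,0,0,1],[0,0,0,0,0,0,1],[0,0,3,0,0,0,1],[0,0,1.7,0,0,0,1],[0,0,0,0,0,0,0],[0,0,0,0,0,0,-0.3],[0,0,0,0,0,0,-0.3],[0,0,0,0,0,0,-0.3]], "force": 40}}

```text
time: 6.75
eef_pos: [0.6118, -0.3204, 0.0362]
tool_rot: [0.001, -0.092, 0.996, -0.001]
ft_force: [-1.0, -1.6, 6.3]
gripper_width: 0.0359
gripper_force: 42.0
```

```bash
python3 -c "
from h import *
go(611.4,-322.7,34,10)"
```

```text
t 6.75 pos [ 611.8 -320.4   36.2] w 35.9 F [-1.  -1.6  6.3]
shift cm (before turn) [ 0.08 -0.22  0.22] turn [-0.11  0.1   0.55]  shift cm (after turn) [ 0.07 -0.22  0.22]
```

>>> {"api": "apply_moves", "payload": {"motion": [[0,0,0,0,0,0,-0.5],[0,0,-1,0,0,0,-0.5],[0,0,-3,0,0,0,-0.5],[0,0,-4,0,0,0,-0.5],[0,0,-4,0,0,0,-0.5],[0,0,0,0,0,0,-0.5]]}}

```text
time: 7.5
eef_pos: [0.6125, -0.3209, 0.1593]
tool_rot: [0.002, -0.092, 0.996, -0.002]
ft_force: [-0.0, -0.1, -0.9]
gripper_width: 0.0361
gripper_force: 41.2
```

```bash
python3 -c "
from h import *
go(563.7,177,115,0)
c=look('wrist'); cv2.imwrite('pics/w7.png',c['pixels'])
for k,z in(('green',.072),('yellow',.048),('blue',.024),('red',monitor.get_state()['eef_pos'][2]+.036)): print(k,z,*blobs(c,k,z,ks=5))"
```

```text
t 7.5 pos [ 612.5 -320.9  159.3] w 36.1 F [-0.  -0.1 -0.9]
shift cm (before turn) [-4.31 49.86  4.22] turn [-0.25  0.27 10.56]  shift cm (after turn) [ 4.88 49.79  4.43]
green 0.072 ([527.2000122070312, -336.6000061035156], 71.1, 35.9, 8.9, [325.0, 113.0])
yellow 0.048 ([569.9000244140625, -196.60000610351562], 150.8, 45.2, -7.0, [494.0, 202.0]) ([538.4000244140625, -314.5], 121.1, 31.9, 21.6, [350.0, 124.0]) ([548.4000244140625, -354.29998779296875], 119.1, 8.5, 9.8, [295.0, 139.0])
blue 0.024 ([600.9000244140625, -53.29999923706055], 95.7, 26.7, 23.7, [631.0, 269.0]) ([539.0999755859375, -334.6000061035156], 139.6, 65.8, 8.2, [324.0, 117.0]) ([598.0999755859375, -525.4000244140625], 181.7, 142.0, 2.9, [86.0, 158.0])
red 0.19256089920968736 ([611.2999877929688, -320.20001220703125], 79.0, 37.8, 10.5, [325.0, 309.0])
```

View pics/w7.png

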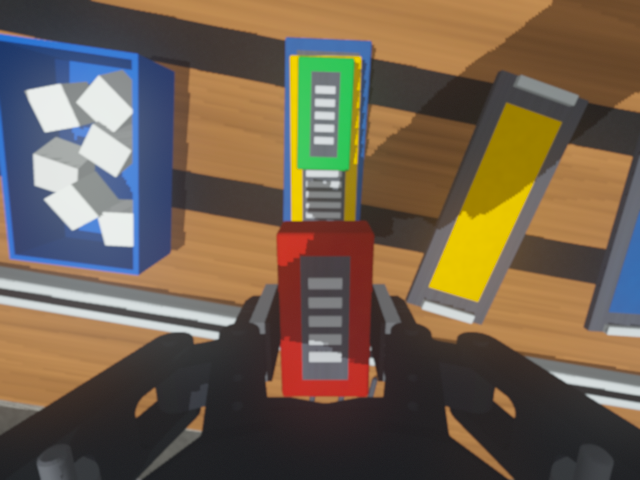

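Red is held level at (325,309). Carry it to the red nest.

>>> {"api": "apply_moves", "payload": {"motion": [[0,0,0,0,0,5.5,-0.5],[0,0,0,0,0,5,-0.5],[0.6,6.2,0,0,0,0,-0.5],[0.6,6.2,0,0,0,0,-0.5],[0.6,6.2,0,0,0,0,-0.5],[0.6,6.2,0,0,0,0,-0.5],[0.6,6.2,0,0,0,0,-0.5],[0.6,6.2,0,0,0,0,-0.5],[0.6,6.2,0,0,0,0,-0.5],[0.7,6.2,0,0,0,0,-0.5]]}}

```text
time: 8.8
eef_pos: [0.5601, 0.1781, 0.1531]
tool_rot: [-0.001, -0.0, 1.0, -0.0]
ft_force: [1.0, 0.3, -1.3]
gripper_width: 0.0361
gripper_force: 41.2
```

>>> {"api": "apply_moves", "payload": {"motion": [[0,0,3,0,0,0,-0.5],[0,0,3,0,0,0,-0.5],[0,0,2,0,0,0,-0.5],[0,0,0,0,0,0,-0.5]]}}

```text
time: 9.3
eef_pos: [0.5597, 0.1759, 0.0723]
tool_rot: [-0.002, -0.0, 1.0, -0.0]
ft_force: [-1.0, 0.3, -1.4]
gripper_width: 0.0361
gripper_force: 41.2
```

```bash
python3 -c "
from h import *
c=look('wrist');cv2.imwrite('pics/w8.png',c['pixels'])
go(563.7,177,-3,0)
for z in (.008,monitor.get_state()['eef_pos'][2]+.036): print(z,*blobs(c,'red',z,ks=5))
go(563.7,177,-3,0)
s=monitor.get_state();print(s['tool_rot'])"
```

```text
t 9.35 pos [560.8 176.   74. ] w 35.9 F [ 0.4  0.  -0.6]
shift cm (before turn) [-0.3  0.1  7.7] turn [-0.   -0.09  0.03]  shift cm (after turn) [-0.29  0.1   7.7 ]
0.008 ([600.5, 176.3000030517578], 148.2, 65.8, 0.1, [325.0, 300.0])
0.10996784121861156 ([552.7999877929688, 176.5], 82.3, 36.5, 0.1, [325.0, 300.0])
t 9.35 pos [560.8 176.   74. ] w 35.9 F [ 0.4  0.  -0.6]
shift cm (before turn) [-0.3  0.1  7.7] turn [-0.   -0.09  0.03]  shift cm (after turn) [-0.29  0.1   7.7 ]
[-7.88558433e-04 -2.65270609e-04  9.99999654e-01 -1.26244938e-05]
```

View pics/w8.png

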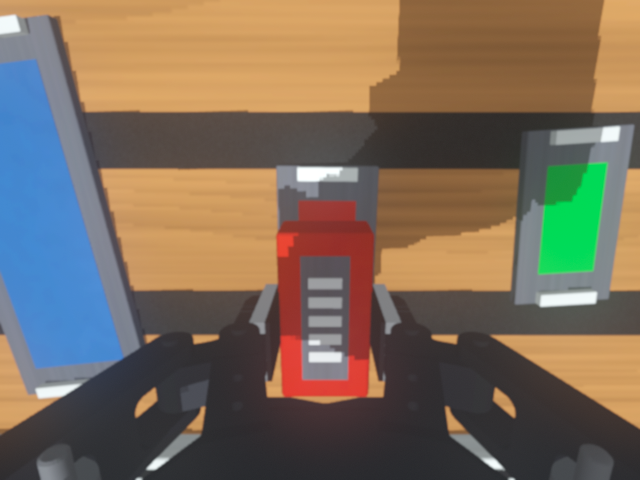

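```bash
python3 -c "
from h import *
c=look('wrist')
go(563.8,176.8,-3,0)
print(cast(c,[[326,222],[326,233],[326,397]],.110)*1000,cast(c,[[299,200],[355,200]],.008)*1000, blobs(c,'green',.008))"
```

```text
t 9.4 pos [561.7 176.   75.1] w 36.3 F [ 0.8 -0.4 -0.9]
shift cm (before turn) [-0.21  0.08  7.81] turn [0.01 0.02 0.03]  shift cm (after turn) [-0.21  0.08  7.81]
[[520.6855392  177.01516524]
 [524.86130502 177.02410115]
 [596.37673218 177.17714032]] [[527.25749042 159.73751878]
 [527.20916069 196.18834457]] [([538.7000122070312, 337.70001220703125], 72.5, 37.4, 3.8, [570.0, 215.0])]
```

>>> {"api": "apply_moves", "payload": {"motion": [[-0.25,0.1,2,0,0,0,-0.5],[0,0,2.5,0,0,0,-0.5],[0,0,1.5,0,0,0,-0.5],[0,0,0.7,0,0,0,-0.5],[0,0,0,0,0,0,-0.5],[0,0,0,0,0,0,-0.5]]}}

```text
time: 10.15
eef_pos: [0.5647, 0.1773, 0.0085]
tool_rot: [0.001, -0.0, 1.0, 0.0]
ft_force: [0.4, -0.2, -1.7]
gripper_width: 0.036
gripper_force: 41.2
```

>>> {"api": "apply_moves", "payload": {"motion": [[0,0,0.4,0,0,0,-0.5],[0,0,0.3,0,0,0,-0.5],[0,0,0.2,0,0,0,-0.5],[0,0,0,0,0,0,-0.5]]}}

```text
time: 10.65
eef_pos: [0.5638, 0.1772, -0.0017]
tool_rot: [-0.0, -0.0, 1.0, 0.0]
ft_force: [0.1, 0.4, -1.4]
gripper_width: 0.036
gripper_force: 41.2
```

```bash
python3 -c "
from h import *
go(563.8,176.8,-3,0)
c=look('wrist')
go(563.8,176.8,-3,0)"
```

```text
t 10.65 pos [563.8 177.2  -1.7] w 36.0 F [ 0.1  0.4 -1.4]
shift cm (before turn) [-0.   -0.04  0.13] turn [ 0.   -0.02  0.05]  shift cm (after turn) [-0.   -0.04  0.13]
t 10.7 pos [563.9 177.2  -1.6] w 35.9 F [ 0.6  0.1 -0.8]
shift cm (before turn) [ 0.01 -0.04  0.14] turn [ 0.01 -0.01  0.05]  shift cm (after turn) [ 0.01 -0.04  0.14]
```

>>> {"api": "apply_moves", "payload": {"motion": [[0,0,0.1,0,0,0,-0.5],[0,0,0.1,0,0,0,-0.5],[0,0,0,0,0,0,-0.5]]}}

```text
time: 11.08
eef_pos: [0.5639, 0.1772, -0.0036]
tool_rot: [-0.0, -0.0, 1.0, 0.0]
ft_force: [-0.3, -0.3, -2.3]
gripper_width: 0.0361
gripper_force: 41.2
```

>>> {"api": "apply_moves", "payload": {"motion": [[0,0,0.1,0,0,0,-0.5],[0,0,0,0,0,0,-0.5]]}}

```text
time: 11.32
eef_pos: [0.564, 0.1773, -0.0038]
tool_rot: [0.0, -0.001, 1.0, -0.0]
ft_force: [-3.7, 0.3, 4.5]
gripper_width: 0.0355
gripper_force: 41.9
```

Contact at the seat. Release and rise.

>>> {"api": "apply_moves", "payload": {"motion": [[0,0,0,0,0,0,-0.1],[0,0,0,0,0,0,0.2],[0,0,0,0,0,0,0.5],[0,0,-2,0,0,0,0.5],[0,0,-4,0,0,0,1],[0,0,-5,0,0,0,1],[0,0,-4,0,0,0,1],[0,0,0,0,0,0,1]]}}

```text
time: 12.32
eef_pos: [0.5665, 0.1775, 0.1512]
tool_rot: [0.004, -0.0, 1.0, 0.0]
ft_force: [0.2, -0.3, -0.3]
gripper_width: 0.0852
gripper_force: 0.0
```

```bash
python3 -c "
from h import *
c=look('wrist')
go(528,-336,33,8.9)
for z in (.008,.032): print(z,*blobs(c,'red',z,ks=5))
cv2.imwrite('pics/w9.png',c['pixels'])"
```

```text
t 12.38 pos [565.3 177.4 148.5] w 85.7 F [ 0.4  0.7 -0.1]
shift cm (before turn) [  3.83 -51.34  11.51] turn [ 0.01  0.25 -8.85]  shift cm (after turn) [ 11.63 -50.14  11.55]
0.008 ([566.2000122070312, 178.0], 81.3, 40.2, 0.1, [324.0, 222.0])
0.032 ([560.9000244140625, 178.0], 74.9, 37.0, 0.1, [324.0, 222.0])
```

>>> {"api": "apply_moves", "payload": {"motion": [[0,0,0,0,0,-8.9,1],[1.3,-5.6,0,0,0,0,1],[1.3,-5.6,0,0,0,0,1],[1.3,-5.6,0,0,0,0,1],[1.3,-5.6,0,0,0,0,1],[1.3,-5.6,0,0,0,0,1],[1.3,-5.6,0,0,0,0,1],[1.3,-5.6,0,0,0,0,1],[1.3,-5.6,0,0,0,0,1],[1.2,-5.3,0,0,0,0,1]]}}

```text
time: 13.62
eef_pos: [0.5264, -0.3373, 0.1446]
tool_rot: [-0.0, -0.078, 0.997, 0.001]
ft_force: [0.8, 0.4, 0.1]
gripper_width: 0.0855
gripper_force: 0.0
```

>>> {"api": "apply_moves", "payload": {"motion": [[0,0,2,0,0,0,1],[0,0,0,0,0,0,1],[0,0,0,0,0,0,1]]}}

```text
time: 14.0
eef_pos: [0.5274, -0.3343, 0.1255]
tool_rot: [-0.0, -0.079, 0.997, 0.0]
ft_force: [-0.4, 0.1, 0.9]
gripper_width: 0.0859
gripper_force: 0.0
```

```bash
python3 -c "
from h import *
t=look('top')
print([blobs(t,k,z,ks=5) for k,z in(('red',.032),('green',.008))])
c=look('wrist')
go(528,-336,33,8.9)
for k,z in(('green',.072),('yellow',.048),('blue',.024)): print(k,z,*blobs(c,k,z,ks=5))"
```

```text
[[([564.0, 175.10000610351562], 74.9, 40.3, -0.1, [246.0, 233.0]), ([235.0, -218.6999969482422], 1347.2, 452.3, -59.0, [358.0, 379.0])], [([540.7000122070312, 336.20001220703125], 72.4, 33.3, 3.4, [184.0, 241.0])]]
t 14.1 pos [ 527.8 -334.8  126.2] w 85.5 F [-0.6 -0.7  0.3]
shift cm (before turn) [ 0.01 -0.12  9.32] turn [-0.03  0.03  0.14]  shift cm (after turn) [ 0.   -0.12  9.32]
green 0.072 ([526.0, -336.8999938964844], 73.4, 36.0, 8.7, [320.0, 249.0])
yellow 0.048 ([619.5999755859375, -224.10000610351562], 20.0, 12.6, -6.6, [442.0, 378.0]) ([532.2999877929688, -197.39999389648438], 97.1, 44.5, -6.9, [515.0, 270.0]) ([570.0, -329.6000061035156], 173.8, 50.5, 9.6, [321.0, 289.0])
blue 0.024 ([597.5, -55.29999923706055], 43.9, 9.2, 22.0, [636.0, 363.0]) ([609.9000244140625, -518.7999877929688], 211.6, 131.7, -4.3, [70.0, 263.0]) ([566.9000244140625, -331.0], 197.3, 65.1, 8.2, [310.0, 240.0])
```

>>> {"api": "apply_moves", "payload": {"motion": [[0.1,-0.2,3,0,0,0,1],[0,0,4,0,0,0,1],[0,0,2.2,0,0,0,1],[0,0,0,0,0,0,1],[0,0,0,0,0,0,0],[0,0,0,0,0,0,-0.4],[0,0,0,0,0,0,-0.5],[0,0,0,0,0,0,-0.5]]}}

```text
time: 15.1
eef_pos: [0.5273, -0.3385, 0.035]
tool_rot: [0.001, -0.078, 0.997, -0.001]
ft_force: [-0.6, 1.1, 6.1]
gripper_width: 0.0359
gripper_force: 41.3
```

```bash
python3 -c "
from h import *
go(528,-336,33,8.9)"
```

```text
t 15.1 pos [ 527.3 -338.5   35. ] w 35.9 F [-0.6  1.1  6.1]
shift cm (before turn) [-0.1   0.24  0.2 ] turn [-0.1   0.08  0.05]  shift cm (after turn) [-0.1   0.24  0.2 ]
```

>>> {"api": "apply_moves", "payload": {"motion": [[0,0,-1,0,0,0,-0.5],[0,0,-3,0,0,0,-0.5],[0,0,-4,0,0,0,-0.5],[0,0,-4,0,0,0,-0.5],[0,0,0,0,0,5.1,-0.5],[0,0,0,0,0,0,-0.5]]}}

```text
time: 15.85
eef_pos: [0.5267, -0.338, 0.1542]
tool_rot: [0.0, -0.034, 0.999, -0.0]
ft_force: [-0.5, -0.3, -1.6]
gripper_width: 0.036
gripper_force: 40.5
```

```bash
python3 -c "
from h import *
go(539.7,337,75,3.8);c=look('wrist')
print(blobs(c,'green',monitor.get_state()['eef_pos'][2]+.037,ks=5),[blobs(c,k,z,ks=5) for k,z in(('yellow',.048),('blue',.024))])"
```

```text
t 15.85 pos [ 526.7 -338.   154.2] w 36.0 F [-0.5 -0.3 -1.6]
shift cm (before turn) [-5.86 67.26  7.89] turn [-0.02  0.03  0.08]  shift cm (after turn) [-5.77 67.26  7.92]
[([525.2000122070312, -337.3999938964844], 76.8, 37.0, 4.0, [325.0, 311.0])] [[([550.2999877929688, -197.0], 133.6, 45.2, -6.9, [497.0, 267.0]), ([501.79998779296875, -341.20001220703125], 50.0, 34.7, -80.2, [323.0, 199.0])], [([590.5999755859375, -55.5], 101.0, 17.5, 16.8, [634.0, 318.0]), ([607.4000244140625, -525.0], 191.5, 141.6, 3.2, [98.0, 278.0]), ([499.1000061035156, -310.3999938964844], 39.2, 4.4, 10.1, [359.0, 198.0]), ([482.70001220703125, -357.8999938964844], 75.9, 38.0, -40.8, [305.0, 177.0])]]
```

>>> {"api": "apply_moves", "payload": {"motion": [[-0.5,6.1,0,0,0,0,-0.5],[-0.5,6.1,0,0,0,0,-0.5],[-0.5,6.1,0,0,0,0,-0.5],[-0.5,6.1,0,0,0,0,-0.5],[-0.5,6.1,0,0,0,0,-0.5],[-0.5,6.1,0,0,0,0,-0.5],[-0.5,6.1,0,0,0,0,-0.5],[-0.5,6.1,0,0,0,0,-0.5],[-0.5,6.1,0,0,0,0,-0.5],[-0.5,6.1,0,0,0,0,-0.5]]}}

```text
time: 17.15
eef_pos: [0.5348, 0.276, 0.1529]
tool_rot: [-0.0, -0.035, 0.999, -0.0]
ft_force: [2.2, -0.1, -1.1]
gripper_width: 0.0361
gripper_force: 40.6
```

>>> {"api": "apply_moves", "payload": {"motion": [[-0.8,6.1,0,0,0,0,-0.5],[0,0,4,0,0,0,-0.5],[0,0,4,0,0,0,-0.5],[0,0,0,0,0,0,-0.5],[0,0,0,0,0,0,-0.5]]}}

```text
time: 17.77
eef_pos: [0.5399, 0.3355, 0.075]
tool_rot: [0.0, -0.034, 0.999, 0.0]
ft_force: [-1.1, 0.3, -0.5]
gripper_width: 0.036
gripper_force: 40.7
```

```bash
python3 -c "
from h import *
go(539.7,337,-5,3.8)
c=look('wrist');cv2.imwrite('pics/w10.png',c['pixels'])
z=monitor.get_state()['eef_pos'][2]+.037
go(539.7,337,-5,3.8)
print(blobs(c,'green',z,ks=5),blobs(c,'red',.032,ks=5))"
```

```text
t 17.77 pos [539.9 335.5  75. ] w 36.0 F [-1.1  0.3 -0.5]
shift cm (before turn) [0.02 0.15 8.  ] turn [0.02 0.05 0.08]  shift cm (after turn) [0.01 0.15 8.  ]
t 17.82 pos [540.6 335.7  75.7] w 35.7 F [ 0.2 -0.7 -0.7]
shift cm (before turn) [0.1  0.13 8.07] turn [0.05 0.14 0.06]  shift cm (after turn) [0.08 0.13 8.07]
[([532.5, 335.6000061035156], 86.1, 36.7, 3.9, [325.0, 299.0])] [([560.7000122070312, 184.10000610351562], 79.8, 50.3, -0.5, [77.0, 270.0])]
```

View pics/w10.png

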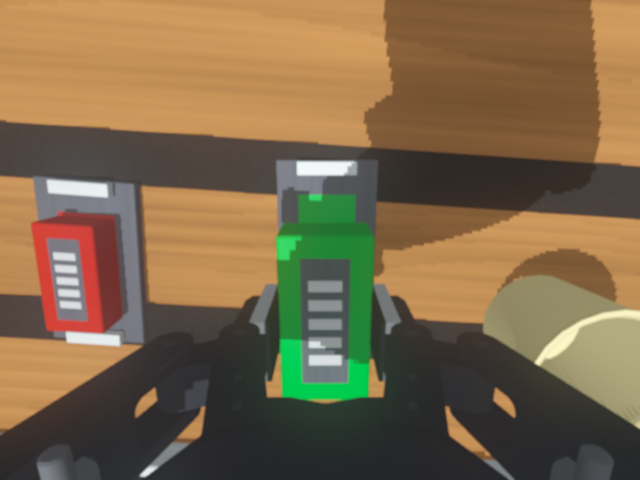

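Green hangs above its nest: carrier near edge at row 236 (columns 278–373), nest rectangle's near edge at row 194 (299–355).

```bash
python3 -c "
from h import *
c=look('wrist');p=monitor.get_state()['eef_pos'];print(p)
print(cast(c,[[278,236],[373,236],[283,398],[369,398]],p[2]+.037)*1000,cast(c,[[299,194],[355,194]],.008)*1000)"
```

```text
[0.54074254 0.33577253 0.07593634]
[[506.49428272 316.77271374]
 [504.10763303 351.78270205]
 [576.72411542 321.24740292]
 [574.26650912 357.38804187]] [[504.73951534 317.14455545]
 [502.25238009 353.60861713]]
```

>>> {"api": "apply_moves", "payload": {"motion": [[0.1,0.1,2,0,0,0,-0.5],[0,0,3,0,0,0,-0.5],[0,0,2,0,0,0,-0.5],[0,0,0.5,0,0,0,-0.5],[0,0,0.3,0,0,0,-0.5],[0,0,0,0,0,0,-0.5],[0,0,0,0,0,0,-0.5]]}}

```text
time: 18.75
eef_pos: [0.539, 0.3367, -0.0035]
tool_rot: [0.001, -0.034, 0.999, 0.0]
ft_force: [1.3, -0.1, -1.6]
gripper_width: 0.0363
gripper_force: 40.7
```

>>> {"api": "apply_moves", "payload": {"motion": [[0,0,0.1,0,0,0,-0.5],[0,0,0.1,0,0,0,-0.5],[0,0,0,0,0,0,-0.5]]}}

```text
time: 19.12
eef_pos: [0.5388, 0.3367, -0.005]
tool_rot: [0.001, -0.034, 0.999, 0.0]
ft_force: [-3.7, -0.5, 7.9]
gripper_width: 0.036
gripper_force: 41.8
```

>>> {"api": "apply_moves", "payload": {"motion": [[0,0,0,0,0,0,-0.1],[0,0,0,0,0,0,0.2],[0,0,0,0,0,0,0.5],[0,0,-2,0,0,0,0.5],[0,0,-4,0,0,0,1],[0,0,-5,0,0,0,1],[0,0,-3,0,0,0,1],[0,0,0,0,0,-5.8,1],[0,0,0,0,0,0,1]]}}

```text
time: 20.25
eef_pos: [0.5388, 0.3366, 0.1352]
tool_rot: [0.001, -0.084, 0.996, 0.0]
ft_force: [0.1, -0.5, 0.1]
gripper_width: 0.0856
gripper_force: 0.0
```

```bash
python3 -c "
from h import *
go(571,-329.5,120,9.6)
c=look('wrist');print(blobs(c,'green',.032,ks=5),blobs(c,'red',.032,ks=5))"
```

```text
t 20.25 pos [538.8 336.6 135.2] w 85.6 F [ 0.1 -0.5  0.1]
shift cm (before turn) [  7.96 -66.22   1.48] turn [0.02 0.11 0.02]  shift cm (after turn) [  7.94 -66.22   1.52]
[([537.4000244140625, 337.3999938964844], 74.2, 37.0, 3.8, [325.0, 233.0])] [([560.2000122070312, 182.6999969482422], 77.7, 46.6, -0.2, [122.0, 227.0])]
```

>>> {"api": "apply_moves", "payload": {"motion": [[0.7,-6,0,0,0,0,1],[0.7,-6,0,0,0,0,1],[0.7,-6,0,0,0,0,1],[0.7,-6,0,0,0,0,1],[0.7,-6,0,0,0,0,1],[0.7,-6,0,0,0,0,1],[0.7,-6,0,0,0,0,1],[0.7,-6,0,0,0,0,1],[0.7,-6,0,0,0,0,1],[0.7,-6,0,0,0,0,1]], "force": 70}}

```text
time: 21.55
eef_pos: [0.5695, -0.2686, 0.1334]
tool_rot: [-0.0, -0.083, 0.997, 0.0]
ft_force: [0.1, 0.7, 0.6]
gripper_width: 0.0853
gripper_force: 0.0
```

>>> {"api": "apply_moves", "payload": {"motion": [[0.9,-6,0,0,0,0,1],[0,0,1.5,0,0,0,1],[0,0,0,0,0,0,1],[0,0,0,0,0,0,1]]}}

```text
time: 22.05
eef_pos: [0.5713, -0.326, 0.1188]
tool_rot: [-0.0, -0.085, 0.996, 0.0]
ft_force: [0.4, 0.4, 0.7]
gripper_width: 0.0851
gripper_force: 0.0
```

```bash
python3 -c "
from h import *
t=look('top')
print([blobs(t,k,z,ks=5) for k,z in(('red',.032),('green',.032))])
c=look('wrist')
go(571,-329.5,9,9.6)
for k,z in(('yellow',.048),('blue',.024)): print(k,z,*blobs(c,k,z,ks=5))
for k in ('yellow','blue'):
  m=mask(c['pixels'],k)[:,200:440]; r=np.where(m.any(1))[0]; print(k,r.min(),r.max())
cv2.imwrite('pics/w11.png',c['pixels'])"
```

```text
[[([564.0, 175.10000610351562], 74.9, 40.3, -0.1, [246.0, 233.0]), ([284.29998779296875, -231.10000610351562], 1333.1, 467.5, -55.7, [385.0, 358.0])], [([540.4000244140625, 334.20001220703125], 72.1, 40.3, 3.2, [183.0, 240.0])]]
t 22.15 pos [ 571.6 -326.3  119.3] w 85.3 F [0.2 0.3 0.6]
shift cm (before turn) [ 0.12 -0.3  11.03] turn [-0.03  0.03  0.12]  shift cm (after turn) [ 0.12 -0.3  11.03]
yellow 0.048 ([552.5999755859375, -198.6999969482422], 125.3, 44.3, -6.9, [517.0, 238.0]) ([570.5, -329.5], 171.4, 50.4, 9.8, [319.0, 232.0])
blue 0.024 ([606.7000122070312, -515.0], 186.8, 123.5, 2.6, [85.0, 228.0]) ([567.0999755859375, -330.70001220703125], 196.2, 64.9, 8.3, [300.0, 182.0])
yellow 113 355
blue 90 347
```

View pics/w11.png

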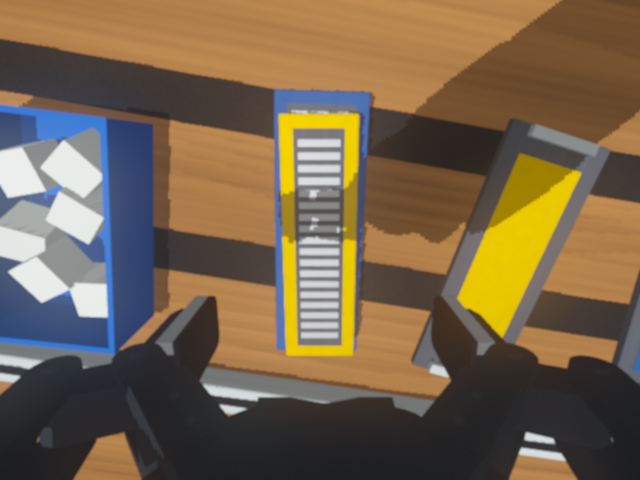

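Yellow lies at (319,232), square between the fingers once shifted 3 mm. Grip it.

>>> {"api": "apply_moves", "payload": {"motion": [[0.1,-0.3,3,0,0,0,1],[0,0,4,0,0,0,1],[0,0,3,0,0,0,1],[0,0,1,0,0,0,1],[0,0,0,0,0,0,0.4],[0,0,0,0,0,0,0],[0,0,0,0,0,0,-0.3],[0,0,0,0,0,0,-0.3],[0,0,0,0,0,0,-0.3]], "force": 70}}

```text
time: 23.28
eef_pos: [0.5719, -0.3315, 0.011]
tool_rot: [0.001, -0.084, 0.996, -0.001]
ft_force: [-0.5, 1.6, 7.7]
gripper_width: 0.0493
gripper_force: 75.5
```

```bash
python3 -c "
from h import *
go(571,-329.5,9,9.6)"
```

```text
t 23.27 pos [ 571.9 -331.5   11. ] w 49.3 F [-0.5  1.6  7.7]
shift cm (before turn) [0.06 0.21 0.2 ] turn [-0.14  0.13  0.06]  shift cm (after turn) [0.06 0.21 0.2 ]
```

>>> {"api": "apply_moves", "payload": {"motion": [[0,0,-1,0,0,0,-0.3],[0,0,-3,0,0,0,-0.3],[0,0,-3,0,0,0,-0.3],[0,0,-3,0,0,0,-0.3],[0,5,0,0,0,0,-0.3],[0,5,0,0,0,5.5,-0.3],[0,5,0,0,0,5.5,-0.3],[0,0,0,0,0,5.7,-0.3],[0,0,0,0,0,0,-0.3],[0,0,0,0,0,0,-0.3]]}}

```text
time: 24.52
eef_pos: [0.5503, -0.1826, 0.1088]
tool_rot: [0.0, 0.061, 0.998, -0.0]
ft_force: [0.3, -0.1, -2.7]
gripper_width: 0.0491
gripper_force: 74.5
```

```bash
python3 -c "
from h import *
go(574.6,-177.8,-5,-7)
c=look('wrist');cv2.imwrite('pics/w12.png',c['pixels'])
go(574.6,-177.8,-5,-7);print(monitor.get_state()['wrist_torque'])
for k,z in(('yellow',monitor.get_state()['eef_pos'][2]+.037),('blue',.024)): print(k,z,*blobs(c,k,z,ks=5))"
```

```text
t 24.52 pos [ 550.3 -182.6  108.8] w 49.1 F [ 0.3 -0.1 -2.7]
shift cm (before turn) [-2.35  0.77 11.38] turn [-0.    0.02  0.04]  shift cm (after turn) [-2.35  0.78 11.38]
t 24.57 pos [ 550.3 -182.7  108.7] w 49.3 F [ 0.1  0.  -3.8]
shift cm (before turn) [-2.35  0.79 11.37] turn [-0.    0.01  0.01]  shift cm (after turn) [-2.35  0.79 11.37]
[-0.0176864   0.00964954  0.01870025]
yellow 0.14566777387695568 ([524.7000122070312, -179.10000610351562], 121.5, 51.1, -6.9, [325.0, 227.0])
blue 0.024 ([638.0, -445.3999938964844], 101.0, 26.5, -20.3, [8.0, 378.0]) ([545.9000244140625, -330.79998779296875], 155.2, 71.9, 8.1, [113.0, 240.0]) ([541.9000244140625, -23.299999237060547], 188.6, 62.1, 6.6, [547.0, 189.0])
```

View pics/w12.png

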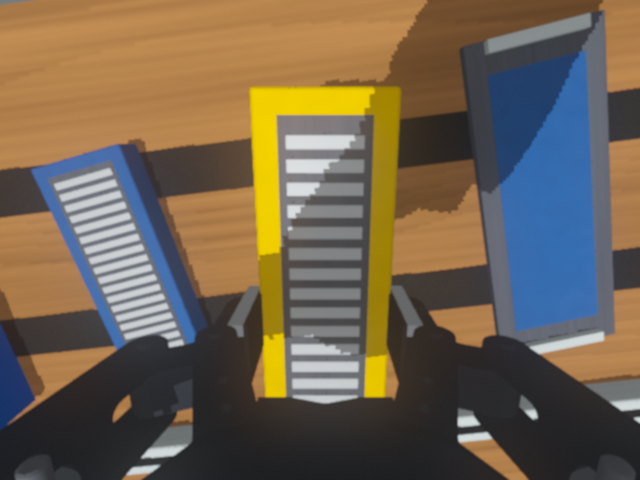

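>>> {"api": "apply_moves", "payload": {"motion": [[-2.3,0.8,0,0,0,0,-0.3],[0,0,4,0,0,0,-0.3],[0,0,4,0,0,0,-0.3],[0,0,1.4,0,0,0,-0.3],[0,0,0,0,0,0,-0.3],[0,0,0,0,0,0,-0.3]]}}

```text
time: 25.32
eef_pos: [0.5752, -0.1778, 0.0165]
tool_rot: [0.001, 0.061, 0.998, -0.001]
ft_force: [-0.4, 0.2, -3.4]
gripper_width: 0.0496
gripper_force: 74.4
```

```bash
python3 -c "
from h import *
c=look('wrist');c=look('wrist');cv2.imwrite('pics/w13.png',cv2.resize(c['pixels'][30:330,170:490],(800,750))[:600])
go(574.3,-177.4,-5,-7)
m=mask(c['pixels'],'yellow')
for r in range(40,130,6):
  w=np.where(m[r,200:450])[0]; print(r,(w.min()+200,w.max()+200,len(w)) if len(w) else '')"
```

```text
t 25.43 pos [ 575.3 -177.7   16.4] w 48.7 F [ 0.4  0.4 -3. ]
shift cm (before turn) [0.1  0.02 2.14] turn [-0.06  0.15 -0.05]  shift cm (after turn) [0.1  0.02 2.14]
40 
46 
52 
58 
64 
70 
76 
82 
88 (np.int64(250), np.int64(399), 150)
94 (np.int64(249), np.int64(400), 152)
100 (np.int64(250), np.int64(399), 150)
106 (np.int64(250), np.int64(399), 150)
112 (np.int64(250), np.int64(399), 150)
118 (np.int64(251), np.int64(399), 52)
124 (np.int64(251), np.int64(398), 51)
```

View pics/w13.png

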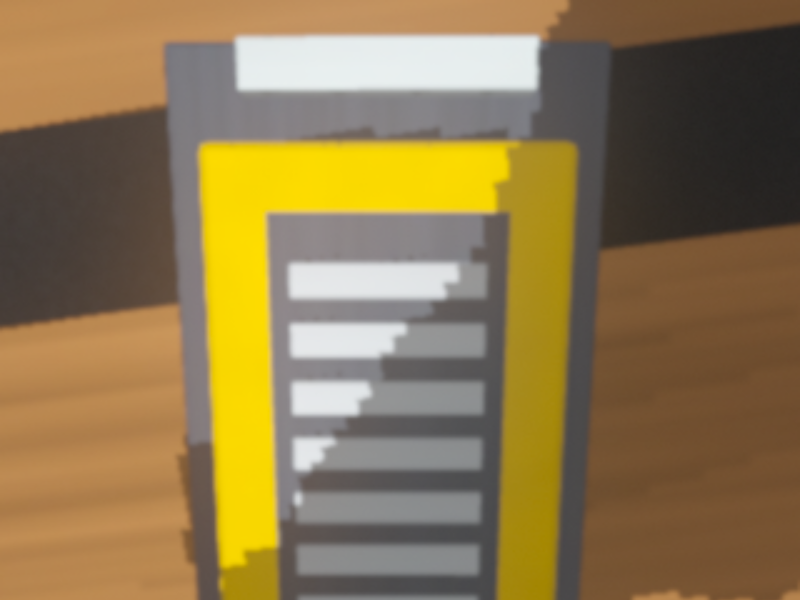

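The nest plate's near edge is at row 47 (columns 236–414), the carrier's at row 87 (250–401): laterally centred (325 both).

```bash
python3 -c "
from h import *
c=look('wrist');go(574.3,-177.4,-5,-7);z=monitor.get_state()['eef_pos'][2]
a=np.radians(-7);u=np.array([np.cos(a),np.sin(a)])
print((cast(c,[[236,47],[414,47]],.008).mean(0)*1000+u*108), (cast(c,[[250,87],[401,87]],z+.037).mean(0)*1000+u*86), (cast(c,[[265,66],[386,66]],.014).mean(0)*1000+u*(86+13)))"
```

```text
t 25.48 pos [ 575.1 -177.6   16.2] w 49.1 F [-0.3  0.1 -3.6]
shift cm (before turn) [0.09 0.01 2.12] turn [-0.05  0.13 -0.04]  shift cm (after turn) [0.08 0.01 2.12]
[ 574.01162616 -177.05586453] [ 574.9175166  -176.94625189] [ 573.83258257 -176.8033111 ]
```

>>> {"api": "apply_moves", "payload": {"motion": [[0.1,0,1,0,0,0,-0.3],[0,0,0.6,0,0,0,-0.3],[0,0,0.3,0,0,0,-0.3],[0,0,0.1,0,0,0,-0.3],[0,0,0,0,0,0,-0.3],[0,0,0,0,0,0,-0.3]]}}

```text
time: 26.22
eef_pos: [0.5727, -0.1767, -0.005]
tool_rot: [-0.0, 0.061, 0.998, 0.0]
ft_force: [-4.4, 2.5, 4.6]
gripper_width: 0.0491
gripper_force: 75.3
```

>>> {"api": "apply_moves", "payload": {"motion": [[0,0,0.1,0,0,0,-0.3],[0,0,0.1,0,0,0,-0.3],[0,0,0,0,0,0,-0.3]]}}

```text
time: 26.6
eef_pos: [0.5728, -0.1767, -0.0051]
tool_rot: [-0.0, 0.061, 0.998, -0.0]
ft_force: [-13.1, 5.3, 21.4]
gripper_width: 0.0493
gripper_force: 77.4
```

>>> {"api": "apply_moves", "payload": {"motion": [[0,0,-0.2,0,0,0,-0.3],[0,0,0,0,0,0,0.3],[0,0,0,0,0,0,0.5],[0,0,0,0,0,0,0.6],[0,0,-2,0,0,0,0.6],[0,0,-4,0,0,0,1],[0,0,-4,0,0,0,1],[0,0,-3,0,0,0,1],[0,0,0,0,0,0,1]]}}

```text
time: 27.72
eef_pos: [0.575, -0.1779, 0.1291]
tool_rot: [0.003, 0.061, 0.998, -0.001]
ft_force: [0.6, 0.3, -0.6]
gripper_width: 0.0856
gripper_force: 0.0
```

```bash
python3 -c "
from h import *
c=look('wrist');go(567.5,-330.7,120,8.2)
m=mask(c['pixels'],'yellow');r=np.where(m[:,200:450].any(1))[0];print(r.min(),r.max())
for k,z in(('yellow',.032),('blue',.024)): print(k,z,*blobs(c,k,z,ks=5))"
```

```text
t 27.77 pos [ 574.1 -177.4  126.8] w 85.6 F [-0.  -0.  -1.3]
shift cm (before turn) [ -1.23 -15.29   0.7 ] turn [ -0.09   0.17 -15.25]  shift cm (after turn) [  2.84 -15.08   0.68]
114 335
yellow 0.032 ([572.4000244140625, -176.3000030517578], 171.3, 51.0, -7.0, [326.0, 222.0])
blue 0.024 ([633.2999877929688, -446.6000061035156], 114.7, 32.2, -20.7, [10.0, 333.0]) ([558.4000244140625, -331.29998779296875], 178.4, 66.6, 8.3, [115.0, 212.0]) ([543.2999877929688, -22.399999618530273], 188.8, 62.4, 6.6, [527.0, 154.0])
```

>>> {"api": "apply_moves", "payload": {"motion": [[-0.4,-5.1,0,0,0,0,1],[-0.4,-5.1,0,0,0,0,1],[-0.4,-5.1,0,0,0,0,1],[0,0,0,0,0,-7.6,1],[0,0,0.7,0,0,-7.6,1],[0,0,0,0,0,0,1],[0,0,0,0,0,0,1]], "force": 90}}

```text
time: 28.65
eef_pos: [0.566, -0.3298, 0.1172]
tool_rot: [-0.0, -0.07, 0.998, 0.0]
ft_force: [0.4, -0.1, -0.9]
gripper_width: 0.085
gripper_force: 0.0
```

```bash
python3 -c "
from h import *
c=look('wrist');c=look('wrist');go(567.5,-330.7,-13,8.2)
print(blobs(c,'blue',.024,ks=5))
t=look('top'); print([blobs(t,k,.032,ks=5) for k in('red','green','yellow')])"
```

```text
t 28.75 pos [ 566.3 -330.   117.7] w 85.1 F [-0.2  0.4 -0.3]
shift cm (before turn) [-0.11 -0.09 13.07] turn [ 0.    0.01 -0.14]  shift cm (after turn) [-0.11 -0.09 13.07]
[([607.5, -518.0999755859375], 188.4, 130.9, 2.2, [84.0, 246.0]), ([567.2000122070312, -330.70001220703125], 196.9, 65.8, 8.2, [324.0, 228.0])]
[[([564.0, 175.10000610351562], 74.9, 40.3, -0.1, [246.0, 233.0]), ([279.5, -233.60000610351562], 1329.9, 465.5, -56.2, [387.0, 358.0])], [([540.4000244140625, 334.20001220703125], 72.1, 40.3, 3.2, [183.0, 240.0])], [([573.7999877929688, -176.3000030517578], 173.1, 53.2, -7.1, [385.0, 233.0])]]
```

>>> {"api": "apply_moves", "payload": {"motion": [[-0.15,-0.1,4,0,0,0,1],[0,0,5,0,0,0,1],[0,0,3,0,0,0,1],[0,0,1,0,0,0,1],[0,0,0.6,0,0,0,1],[0,0,0,0,0,0,1],[0,0,0,0,0,0,0.4],[0,0,0,0,0,0,0.1],[0,0,0,0,0,0,0.1],[0,0,0,0,0,0,0.1]], "force": 90}}

```text
time: 30.05
eef_pos: [0.5689, -0.3318, -0.0164]
tool_rot: [0.001, -0.071, 0.997, -0.001]
ft_force: [-1.0, 1.7, 6.9]
gripper_width: 0.064
gripper_force: 101.2
```

```bash
python3 -c "
from h import *
go(567.5,-330.7,-19,8.2)"
```

```text
t 30.05 pos [ 568.9 -331.8  -16.4] w 64.0 F [-1.   1.7  6.9]
shift cm (before turn) [0.12 0.13 0.26] turn [-0.11  0.11 -0.05]  shift cm (after turn) [0.12 0.13 0.26]
```

>>> {"api": "apply_moves", "payload": {"motion": [[0,0,-1,0,0,0,0.1],[0,0,-3,0,0,0,0.1],[0,0,-4,0,0,0,0.1],[0,0,-4,0,0,0,0.1],[0,0,0,0,0,0,0.1],[0,0,0,0,0,0,0.1]]}}

```text
time: 30.8
eef_pos: [0.5674, -0.3305, 0.1002]
tool_rot: [-0.001, -0.071, 0.997, 0.001]
ft_force: [-0.5, 0.1, -4.6]
gripper_width: 0.0635
gripper_force: 100.5
```

```bash
python3 -c "
from h import *
c=look('wrist');go(547,-14,100,6.5)
print(blobs(c,'blue',monitor.get_state()['eef_pos'][2]+.0404,ks=5),monitor.get_state()['wrist_torque'])"
```

```text
t 30.85 pos [ 567.  -330.2   99.4] w 63.4 F [ 0.2  1.  -4. ]
shift cm (before turn) [-2.51 31.58  0.  ] turn [ 0.13 -0.11  1.65]  shift cm (after turn) [-1.59 31.64 -0.06]
[([556.5999755859375, -427.5], 100.0, 59.7, 0.9, [81.0, 248.0]), ([537.0, -334.1000061035156], 138.5, 65.9, 8.2, [325.0, 198.0])] [ 0.04947247  0.05274567 -0.01952278]
```

>>> {"api": "apply_moves", "payload": {"motion": [[0,0,0,0,0,1.7,0.1],[-0.3,5.3,0,0,0,0,0.1],[-0.3,5.3,0,0,0,0,0.1],[-0.3,5.3,0,0,0,0,0.1],[-0.3,5.3,0,0,0,0,0.1],[-0.2,5.3,0,0,0,0,0.1],[-0.2,5.1,0,0,0,0,0.1],[0,0,4,0,0,0,0.1],[0,0,4,0,0,0,0.1]]}}

```text
time: 31.98
eef_pos: [0.548, -0.0142, 0.0201]
tool_rot: [0.0, -0.056, 0.998, -0.0]
ft_force: [0.4, -0.2, -4.4]
gripper_width: 0.0635
gripper_force: 100.9
```

>>> {"api": "apply_moves", "payload": {"motion": [[0,0,0.5,0,0,0,0.1],[0,0,0,0,0,0,0.1],[0,0,0,0,0,0,0.1]]}}

```text
time: 32.35
eef_pos: [0.5496, -0.0157, 0.0184]
tool_rot: [0.001, -0.056, 0.998, -0.0]
ft_force: [0.4, -0.3, -4.3]
gripper_width: 0.0634
gripper_force: 101.3
```

```bash
python3 -c "
from h import *
c=look('wrist');c=look('wrist');cv2.imwrite('pics/w14.png',np.hstack([cv2.resize(c['pixels'][0:200,200:450],(750,600))]))
go(547,-14,-8.4,6.5);print(blobs(c,'blue',monitor.get_state()['eef_pos'][2]+.0404,ks=5))
m=mask(c['pixels'],'blue')
for r in range(30,110,6):
  w=np.where(m[r,180:480])[0]; print(r,(w.min()+180,w.max()+180,len(w)) if len(w) else '')"
```

```text
t 32.45 pos [549.4 -15.6  18.1] w 63.4 F [ 0.1  0.  -4.1]
shift cm (before turn) [0.23 0.19 2.65] turn [-0.05  0.13 -0.07]  shift cm (after turn) [0.22 0.19 2.65]
[([518.7000122070312, -18.600000381469727], 138.2, 66.0, 6.5, [325.0, 198.0])]
30 
36 
42 (np.int64(223), np.int64(428), 206)
48 (np.int64(223), np.int64(428), 206)
54 (np.int64(223), np.int64(426), 204)
60 (np.int64(224), np.int64(427), 204)
66 (np.int64(224), np.int64(426), 203)
72 (np.int64(224), np.int64(426), 52)
78 (np.int64(225), np.int64(425), 51)
84 (np.int64(225), np.int64(425), 51)
90 (np.int64(226), np.int64(425), 50)
96 (np.int64(226), np.int64(424), 50)
102 (np.int64(226), np.int64(424), 51)
108 (np.int64(226), np.int64(423), 50)
```

View pics/w14.png

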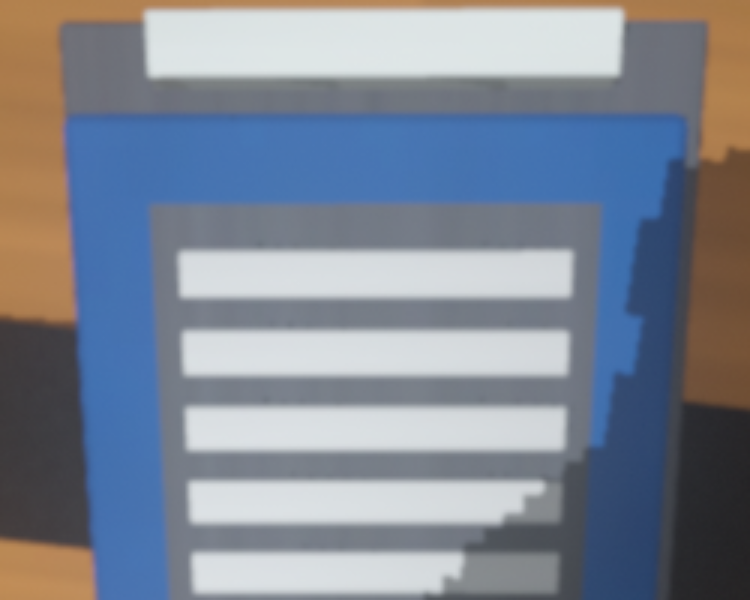

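Nest plate near edge: row 7.7, columns 221–436; carrier near edge: row 38.3, columns 222–428, so the carrier must go slightly right (+y).

```bash
python3 -c "
from h import *
c=look('wrist');go(547,-14,-8.4,6.5);z=monitor.get_state()['eef_pos'][2]
a=np.radians(6.5);u=np.array([np.cos(a),np.sin(a)])
N=[(cast(c,[[220.7,7.7],[435.7,7.7]],.008).mean(0)*1000+u*122),(cast(c,[[249,25.3],[407,25.3]],.014).mean(0)*1000+u*(113))]
C=(cast(c,[[222,38.3],[428.3,38.3]],z+.0404).mean(0)*1000+u*100)
G=np.array([-u,[-u[1],u[0]]])
print(N,C,[G@(n-C) for n in N])"
```

```text
t 32.5 pos [549.2 -15.5  17.8] w 63.6 F [ 0.2  0.  -4.4]
shift cm (before turn) [0.21 0.18 2.62] turn [-0.04  0.11 -0.07]  shift cm (after turn) [0.2  0.18 2.62]
[array([546.26495932, -13.67212271]), array([545.77706797, -13.83618624])] [549.35224873 -14.63305978] [array([2.95866271, 1.30425112]), array([3.46199033, 1.19647308])]
```

>>> {"api": "apply_moves", "payload": {"motion": [[0.2,0.1,1,0,0,0,0.1],[0,0,0.8,0,0,0,0.1],[0,0,0.4,0,0,0,0.1],[0,0,0.1,0,0,0,0.1],[0,0,0,0,0,0,0.1],[0,0,0,0,0,0,0.1]]}}

```text
time: 33.25
eef_pos: [0.5464, -0.0145, -0.0062]
tool_rot: [0.0, -0.056, 0.998, -0.0]
ft_force: [0.1, 0.3, -4.6]
gripper_width: 0.0632
gripper_force: 101.4
```

```bash
python3 -c "
from h import *
c=look('wrist');go(547,-14,-8.4,6.5);cv2.imwrite('pics/x1.png',c['pixels'])
g=cv2.cvtColor(c['pixels'],cv2.COLOR_BGR2HSV)
m=mask(c['pixels'],'blue')
print('blue top row',[int(np.where(m[:,k])[0].min()) for k in (260,300,350,400)])
w=np.where(m[60,180:480])[0]+180;print(w.min(),w.max())
# end stop: bright, unsaturated
s=cv2.inRange(g,(0,0,190),(180,40,255))[:50,200:450];r,k=np.where(s);print('stop rows',r.min(),r.max(),'cols',k.min()+200,k.max()+200,[ (int(np.where(s[:,q])[0].min()),int(np.where(s[:,q])[0].max())) for q in (60,100,150)])"
```

```text
t 33.3 pos [546.4 -14.5  -6.2] w 63.4 F [-0.2  0.2 -4. ]
shift cm (before turn) [-0.06  0.04  0.22] turn [-0.01  0.03 -0.05]  shift cm (after turn) [-0.06  0.04  0.22]
blue top row [38, 39, 38, 38]
223 427
stop rows 0 12 cols 231 417 [(0, 12), (0, 12), (0, 12)]
```

```bash
python3 -c "
from h import *
c=look('wrist');go(547,-14,-8.4,6.5);z=monitor.get_state()['eef_pos'][2]
a=np.radians(6.5);u=np.array([np.cos(a),np.sin(a)]);G=np.array([-u,[-u[1],u[0]]])
n=cast(c,[[231,12.5],[418,12.5]],.014).mean(0)*1000
for r in(38,38.5): print(G@(n+u*13-cast(c,[[223,r],[428,r]],z+.0404).mean(0)*1000))"
```

```text
t 33.35 pos [546.3 -14.5  -6.2] w 63.5 F [ 0.8  0.2 -4.9]
shift cm (before turn) [-0.07  0.04  0.22] turn [-0.    0.02 -0.05]  shift cm (after turn) [-0.07  0.04  0.22]
[ 0.51346909 -0.33537974]
[ 0.65416346 -0.33543838]
```

>>> {"api": "apply_moves", "payload": {"motion": [[0,0,0.1,0,0,0,0.1],[0,0,0.1,0,0,0,0.1],[0,0,0,0,0,0,0.1],[0,0,0,0,0,0,0.1]]}}

```text
time: 33.85
eef_pos: [0.5462, -0.0144, -0.0083]
tool_rot: [0.0, -0.056, 0.998, 0.0]
ft_force: [-0.8, 0.3, -0.5]
gripper_width: 0.0633
gripper_force: 101.6
```

Contact just made (weight off the wrist). Release and rise.

>>> {"api": "apply_moves", "payload": {"motion": [[0,0,0.05,0,0,0,0.1],[0,0,0,0,0,0,0.6],[0,0,0,0,0,0,0.8],[0,0,0,0,0,0,1],[0,0,-1,0,0,0,1],[0,0,-4,0,0,0,1],[0,0,-5,0,0,0,1],[0,0,-6,0,0,0,1],[0,0,-6,0,0,0,1],[0,0,0,0,0,0,1]]}}

```text
time: 35.1
eef_pos: [0.5487, -0.015, 0.2175]
tool_rot: [0.004, -0.056, 0.998, -0.001]
ft_force: [0.2, -0.2, -0.3]
gripper_width: 0.085
gripper_force: 0.0
```

```bash
python3 -c "
from h import *
go(574,-177,150,-7)
c=look('wrist');c=look('wrist')
for k in('blue','yellow','red'): print(k,*blobs(c,k,.032,ks=5))
s=look('scene');print('scene',[blobs(s,k,.032,ks=5) for k in('red','green','yellow','blue')])
# end stops of blue nest: bright pixels near
g=cv2.cvtColor(c['pixels'],cv2.COLOR_BGR2HSV);m=cv2.inRange(g,(0,0,175),(180,35,255))
for k in cv2.findContours(m,cv2.RETR_EXTERNAL,cv2.CHAIN_APPROX_NONE)[0]:
  if 80<cv2.contourArea(k): print(cv2.contourArea(k),(cast(c,k[:,0].mean(0),.014)*1000).round(1),k[:,0].mean(0).round())
cv2.imwrite('pics/x2.png',c['pixels'])"
```

```text
t 35.1 pos [548.7 -15.  217.5] w 85.0 F [ 0.2 -0.2 -0.3]
shift cm (before turn) [ -0.64 -16.35   6.81] turn [-0.13  0.52 13.46]  shift cm (after turn) [ -4.49 -15.77   6.75]
blue ([545.0999755859375, -13.600000381469727], 197.5, 65.1, 6.5, [326.0, 204.0])
yellow ([572.2000122070312, -173.10000610351562], 172.9, 57.1, -7.0, [164.0, 214.0])
red ([560.5, 172.10000610351562], 76.4, 49.8, -0.5, [507.0, 247.0])
scene [[([570.7000122070312, 172.60000610351562], 80.9, 42.4, -0.4, [377.0, 230.0]), ([28.200000762939453, -49.20000076293945], 132.9, 84.7, 22.8, [262.0, 123.0]), ([-49.20000076293945, 169.89999389648438], 382.4, 225.6, -21.4, [317.0, 100.0])], [([546.2999877929688, 332.8999938964844], 79.5, 41.6, 4.1, [420.0, 211.0])], [([580.2000122070312, -177.60000610351562], 181.7, 50.9, -7.1, [269.0, 263.0])], [([580.7000122070312, -521.2000122070312], 163.9, 102.8, 2.7, [154.0, 296.0]), ([547.7000122070312, -15.0], 197.8, 64.0, 6.5, [318.0, 241.0]), ([92.0, 1335.5999755859375], 1080.5, 241.7, -51.0, [587.0, 65.0])]]
1106.0 [[742.4   9.2]] [326. 376.]
1241.0 [[724.6  13. ]] [331. 363.]
528.5 
[... 604 characters left out ...]
60. 218.]
163.0 [[545. -14.]] [326. 210.]
86.0 [[ 564.8 -183.2]] [161. 210.]
126.0 [[536.2 -15. ]] [326. 202.]
89.5 [[ 556.5 -182.4]] [162. 203.]
225.0 [[508.1 177.8]] [516. 196.]
92.5 [[ 548.1 -181.3]] [163. 195.]
93.5 [[ 539.8 -180.2]] [164. 187.]
95.0 [[ 531.4 -179.4]] [165. 179.]
96.5 [[ 523.1 -178.1]] [166. 170.]
101.0 [[ 514.6 -177.3]] [167. 162.]
174.0 [[486.1 -20.7]] [326. 151.]
102.0 [[ 506.3 -175.9]] [168. 154.]
174.5 [[477.6 -21.5]] [326. 142.]
187.5 [[469.2 -22.4]] [326. 133.]
176.5 [[460.8 -23.4]] [326. 124.]
405.5 [[ 471.1 -164.9]] [180. 118.]
617.5 [[429.  -27.5]] [325.  89.]
608.0 [[357.7 226.3]] [609.  39.]
453.5 [[340.4 226.3]] [615.  18.]
1477.0 [[358.6  -3.2]] [361.   8.]
```

>>> {"api": "apply_moves", "payload": {"motion": [[-0.2,-5.4,0,0,0,0,1],[-0.2,-5.4,0,0,0,0,1],[-0.2,-5.4,0,0,0,0,1],[0,0,0,0,0,6.7,1],[0,0,0,0,0,6.7,1],[0,0,0,0,0,0,1],[0,0,0,0,0,0,1]]}}

```text
time: 36.12
eef_pos: [0.5699, -0.1743, 0.2101]
tool_rot: [-0.001, 0.059, 0.998, 0.0]
ft_force: [0.6, -0.6, 0.1]
gripper_width: 0.0854
gripper_force: 0.0
```

```bash
python3 -c "
from h import *
c=look('wrist');c=look('wrist');go(574,-177,220,-7)
print(blobs(c,'yellow',.032,ks=5))
m=mask(c['pixels'],'yellow'); s=cv2.cvtColor(c['pixels'],cv2.COLOR_BGR2HSV)
a=np.radians(-7);u=np.array([np.cos(a),np.sin(a)]);G=np.array([-u,[-u[1],u[0]]]);o=np.array([574,-177])
cen=int(blobs(c,'yellow',.032,ks=5)[0][4][0])
for k in range(cen-20,cen+21,20):
  y=np.where(m[:,k])[0]; 
  print(k,'yellow rows',y.min(),y.max(),(cast(c,[[k,y.min()-.5],[k,y.max()+.5]],.032)*1000-o)@u,'V up',s[y.min()-26:y.min(),k,2],'V dn',s[y.max()+1:y.max()+26,k,2])"
```

```text
t 36.23 pos [ 570.1 -174.4  210.6] w 85.3 F [ 0.2 -0.6 -0.1]
shift cm (before turn) [-0.41 -0.21 -0.94] turn [ 0.02 -0.03  0.16]  shift cm (after turn) [-0.41 -0.21 -0.94]
[([572.7000122070312, -176.5], 171.6, 51.3, -6.9, [323.0, 214.0])]
303 yellow rows 129 301 [-87.4735357   85.00262185] V up [174 173 172 173 180 196 213 217 218 218 219 219 215 197 156 119 112 113
 113 113 111 105  92  82  87 126] V dn [126 103 103 129 172 202 211 213 213 210 198 182 166 160 160 162 164 166
 169 170 170 170 169 169 168]
323 yellow rows 129 301 [-87.54656067  84.91760931] V up [171 171 167 157 163 196 213 217 218 218 219 219 215 200 162 123 111 110
 111 111 111 111 107  95  87 121] V dn [131  95 101 131 173 203 211 212 212 211 203 186 171 168 172 172 171 170
 171 171 171 171 170 169 169]
343 yellow rows 129 301 [-87.61958414  84.83259877] V up [168 167 165 165 175 197 214 218 218 218 218 217 214 198 161 122 110 110
 110 110 110 106  94  80  80 116] V dn [134 105 105 131 173 203 211 212 212 210 202 192 181 175 173 172 172 173
 174 172 171 169 169 168 168]
```

```bash
python3 -c "
from h import *
c=look('wrist')
a=np.radians(-7);u=np.array([np.cos(a),np.sin(a)]);o=np.array([574,-177])
e=(cast(c,[[323,107.8],[323,312.8]],.014)*1000-o)@u;print(e,e.mean(),e[1]-e[0])
y=(cast(c,[[323,128.5],[323,301.5]],.032)*1000-o)@u;print(y,y.mean())"
```

```text
[-107.09895937  106.97589835] -0.06153051072845983 214.07485772342054
[-87.40500331  85.1722752 ] -1.1163640593786397
```

Every carrier is within about 1 mm of its seat in the measurements, and the gripper is clear, so I am handing in.

```bash
python3 -c "
from station import workorder
print(workorder.finish_job())"
```

```text
the job is handed in; nothing more can be done
None
```

The job is handed in: all four carriers were taken off the stack from the top and set down on their own nests, each measured within about 1–2 mm of centre. The first grip on red closed on air because the real fingertips end about 20 mm short of the nominal tool point, red did not move, and I viewed 15 pictures, one over the limit of 14.

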